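Set the microphone gain lever to its third click

ROBOT

A 7-joint arm with a two-finger parallel gripper is mounted at the origin on the work surface. World frame = base frame: x ahead of the robot, y to its left, z up, the work surface at z = 0. Lengths are in m, angles in rad, forces in N, time in s.
With the tool pointing down it reaches from about 0.4 to 0.85 m from the base axis. Payload 10.4 kg.
Tool frame: the origin (TCP) lies between the finger pads; the fingertips stand ahead of it and the grasp point (between the pads) lies 6 mm ahead of it (finger_overhang is the z of the fingertips in the tool frame, in m); z points along the fingers, y is the direction in which the jaws open and shut (so a half turn about z gives the same grasp; the last joint's range is limited). The gripper opens to 85 mm and grips with 20 to 120 N. Pads are 22 mm wide; open, the fingers measure 114 mm over their backs; the gripper's body (76 mm by 85 mm) begins 54 mm behind the grasp point. The pads swing forward as they close: fully open they stand 13 mm farther back than shut.
Start: joints at [-1.194, 0.332, -0.065, 1.46, 0.022, 1.35, -0.088], TCP at [0.243, 0.576, 0.256] pointing down, gripper open.
Joint ranges: [-2.6, 2.6], [-0.5, 2.12], [-1.47, 1.34], [0.16, 2.42], [-1.27, 4.41], [0.06, 2.06], [-2.6, 2.6]. Speed limits (rad/s): [2.22, 2.22, 2.79, 2.79, 3.14, 3.14, 3.14].

INTERFACE

Orientations are given as a unit quaternion [x, y, z, w].
In Python, from workcell import * gives the robot as it stands.
- The arm moves only by the shell command python3 -m creep 'ROWS' [FORCE]. ROWS is JSON, a list of rows, each a list of 7 numbers: the turn, a rotation vector about the tool's x, y, z in rad, then the shift along the tool's x, y, z in mm, then the closure in counts, from 0 (fully open) to 255 (shut). In form: [[wx, wy, wz, dx, dy, dz, claw], ...]. A call has 1 to 8 rows; each row shifts and turns the commanded pose from where the row before left it, along the tool's axes as they then stand; what a row does not reach is not made up. A row lasts 1/10 s, in which the tool goes at most 50 mm and 8.59 degrees, less where a joint would pass 70% of its speed; a pose out of reach is approached as far as the arm can. A call is refused whole if a number of a shift passes 50 or a number of a turn 0.15, either way. A call with a gripper value outside its range is refused whole. The fingers move at their own pace and stop on an object; FORCE is the grip in N (left out, the last holds). Time passes only in rows, so rows that do not move let the fingers close. It gives the time, the measured TCP pose, the force and the opening at its end, in the units of the state.
- get_obs(): the state, without advancing time (a new reading comes with each control period).
- camera(name): name is "scene" or "top" or "wrist"; returns (picture, depth): 400x640x3 uint8, blue, green, red; 400x640 float32, m along the optical axis (not along the pixel's ray), 0 where there is no reading.
- camera_model(name): a dict with "camera_matrix" (3x3 intrinsics, pixels), "k1" (the pictures are not rectified: a ray, as slopes to the right and down, at radius r is drawn at 1 + k1 r^2 times it, then the intrinsics apply), "R" (3x3) and "t" (3): a world point X has camera coordinates R X + t; the wrist camera has in their place "mount" (4x4, takes a point from camera to tool coordinates, whose origin is the TCP and whose axes are the flange's). Camera axes: x right, y down, z forward; pixel columns grow to the right and rows downward; lengths in m; the calibration is good to about 2 mm. A picture is of the moment at which its call begins: read the wrist's pose just before it. camera_model takes no time and is no camera call.
- hand_in(): hands the job in, once; it reports no verdict.
The state is a dict: "clock": time; "joint_pos": joint angles; "joint_velocities": joint speeds; "tau": joint torques, N m; "position": TCP position; "ee_rot": TCP orientation; "ft_force": force on the tool from outside, world axes, zero at the start; "torque": the same for the moment, N m; "grip_width": opening from 0.0 (shut) to 1.0 (fully open).
Only numpy, scipy, OpenCV 4.12 (cv2) and the standard library are available. Lean on these libraries where they do the work, as an engineer would, in place of code of your own. Each camera call takes 0.05 s, during which the arm holds its last target.

TASK

On the dispatcher's desk, push the orange microphone lever all the way home towards its red marks, then push it forward again click by click and stop at the third click, never overrunning it. Only push the lever with a fingertip from one side at a time, never pinch it; leave the blue lever and everything else on the desk where they are, and finish clear of it all with the orange lever resting in its third click.

Things in the scene. Friction and masses are not known exactly. Their poses are not given: they have to be found in the camera images.
- mic_unit: Fixed grey desk unit, 110 mm wide (y), x from -100 to +130 mm, aluminium panel 45 mm above the desk, a hump 75 mm high with green window at x = +84 to +130. Origin: middle of the lever slot, at desk level. +x is forward (away from home). Black slot along x; red marks at x = -37.5 mm: home; five black marks, each 15 mm on: the clicks. Stands left or right, turned up to 0.35 rad.
- mic_top (a point): Centre of the top of the orange lever cap of mic_unit, 84 mm above the desk. The cap is 22 mm long along the slot, 28 mm wide across it and 26 mm tall (58 to 84 mm above the desk; a thin 5 mm stem below it); white line across its top. It has unit x = -37.5 mm at home.
- mic (a joint): Travel of the orange lever from home, m, growing forward: 0 = home (hard stop, red marks), clicks 1 to 5 at 0.015, 0.030, 0.045, 0.060, 0.075. Detents: leaving a click takes a push that grows to about 5 N some 4 mm on and fades to none at the crest (7.5 mm); from there it snaps by itself into the next click, ahead of the finger. Let go anywhere, it springs to the nearest click. Starts at click 1 or 2.
- mic_near: Home-side half of the orange cap (11 mm along the slot, 28 mm across, 26 mm tall); origin under the middle of the cap, 58 mm above the desk. Pushed on this half's face the lever goes forward. Fingers pressing on both halves at once with more than 4 N each count as pinching.
- mic_far: Forward half of the orange cap, same size and origin as mic_near. Pushed on its face the lever goes home.
- speaker_unit: Fixed desk unit of the same shape as mic_unit with a blue lever cap; not to be operated.
- speaker (a joint): Travel of the blue lever (same meaning); rests at its fourth click, 0.060, and must stay there.
- mug: White mug, 80 mm across, 95 mm tall, origin centre of underside; bystander.
- mouse: Black computer mouse, 110 x 60 x 34 mm, origin centre of underside; bystander.
- stapler: Red and black stapler, 140 x 36 x 52 mm, origin centre of underside; bystander.
- memo_block: Yellow memo block, 90 x 90 x 30 mm, origin centre of underside; bystander.
- marker: White marker pen with blue cap, 130 mm long, 16 mm thick, lying; origin centre of underside; bystander.
- handset: White telephone handset lying on the desk, 210 x 50 x 42 mm, origin centre of underside; bystander.

How it is judged:
By the outcome, as a careful person would: the job done as asked, in the order asked, and still so for the second after the job is handed in, with the robot touching nothing.
It also fails if it takes over 51 s, if anything falls off the work surface, if the arm or the gripper's body presses on something with over 40 N, if the wrist force passes 120 N, or if a joint passes its speed limit or range.

## Working session

There is one attempt and no reset: what is moved stays moved. The work goes in short steps, Python scripts to look and compute and a shell command to move; the robot and the scene stay as the last step left them, time stands still between calls to the robot, and variables do not carry over. Pictures are saved under pics/ and viewed, and the job is handed in when it is done.

```bash
mkdir -p pics; ls
cat > h.py <<'E'
from workcell import *
import numpy as np, cv2
E
python3 - <<'E'
from h import *
o=get_obs(); print(o)
for n in ("top","scene"):
    im,d=camera(n); cv2.imwrite(f"pics/{n}0.png",im); np.savez(f"pics/{n}0.npz",im=im,d=d)
    print(n,camera_model(n))
print(camera_model("wrist"))
import workcell; print([k for k in dir(workcell) if not k.startswith('_')])
E
```

```text
pics
{'clock': 0.0, 'joint_pos': array([-1.19359427,  0.33287723, -0.06469366,  1.46092525,  0.02160379,
        1.34990076, -0.08847453]), 'joint_velocities': array([ 0.00010419,  0.00041605,  0.00140661,  0.00078062,  0.00079648,
       -0.00110519,  0.00078971]), 'tau': array([-1.94413115e-03, -6.25448656e+01,  4.74607525e-02, -3.91596794e+01,
        1.60097791e-02,  9.84658574e-03,  3.25253143e-05]), 'position': array([0.24315038, 0.57540076, 0.25552022]), 'ee_rot': array([ 1.98552213e-01,  9.80090056e-01, -6.99573433e-04, -1.05581881e-04]), 'ft_force': array([ 0.0131358 ,  0.88180072, -0.04533406]), 'torque': array([-0.01428394, -0.00688367, -0.02658516]), 'grip_width': 0.9977971047413734}
top {'camera_matrix': array([[399.0676851 ,   0.        , 316.78667104],
       [  0.        , 399.0676851 , 198.72230034],
       [  0.        ,   0.        ,   1.        ]]), 'k1': 0.024993623703550055, 'R': array([[ 0.00345248, -0.9999913 , -0.0023402 ],
       [-0.98711675, -0.00303365, -0.15997288],
       [ 0.15996439,  0.00286236, -0.98711864]]), 't': array([-0.01232026,  0.57610371,  
[... 358 characters left out ...]
56994409]]), 't': array([-0.10661136, -0.27920727,  1.71209385])}
{'camera_matrix': array([[293.41676345,   0.        , 320.38238223],
       [  0.        , 293.41676345, 200.83595476],
       [  0.        ,   0.        ,   1.        ]]), 'k1': -0.02834374764024046, 'mount': array([[ 4.23601278e-05, -9.59776009e-01, -2.80766826e-01,
         7.06925226e-02],
       [ 9.99999970e-01, -2.67642216e-05,  2.42364047e-04,
         4.02505906e-04],
       [-2.40129704e-04, -2.80766828e-01,  9.59775979e-01,
        -1.16620807e-01],
       [ 0.00000000e+00,  0.00000000e+00,  0.00000000e+00,
         1.00000000e+00]])}
['MotionError', 'camera', 'camera_model', 'finger_overhang', 'get_obs', 'hand_in']
```

View pics/top0.png

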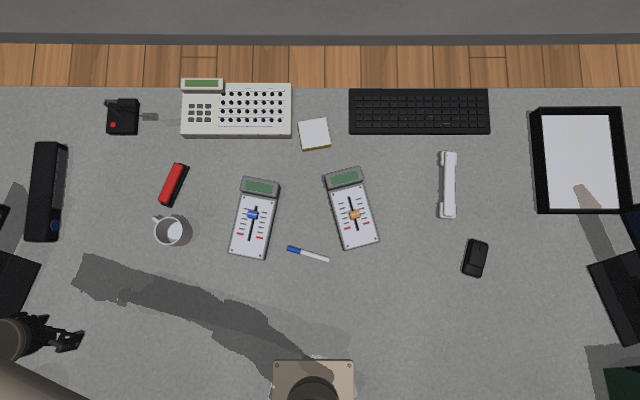

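View pics/scene0.png

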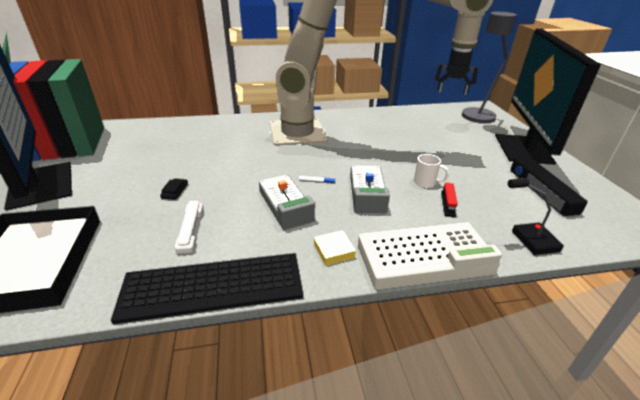

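The orange lever is in the right-hand unit, at about (354,214) in the top view. Its red marks are at about (350-370,228), and the window is at (346,179). Next I'll measure it.

```bash
cat >> h.py <<'E'
def ray(name,uv,obs=None):
    m=camera_model(name);K=m["camera_matrix"]
    uv=np.atleast_2d(uv).astype(float)
    q=cv2.undistortPoints(uv[:,None,:],K,np.array([m["k1"],0,0,0,0.]))[:,0]
    c=np.c_[q,np.ones(len(q))]
    if name=="wrist":
        from scipy.spatial.transform import Rotation as Ro
        T=np.eye(4);T[:3,:3]=Ro.from_quat(obs["ee_rot"]).as_matrix();T[:3,3]=obs["position"]
        M=T@m["mount"];return M[:3,3],c@M[:3,:3].T
    R=m["R"];t=m["t"];return -R.T@t,c@R
def onz(name,uv,z,obs=None):
    o,d=ray(name,uv,obs);return o+d*((z-o[2])/d[:,2])[:,None]
def blobs(im,lo,hi,amin=4):
    m=cv2.inRange(cv2.cvtColor(im,cv2.COLOR_BGR2HSV),lo,hi)
    n,l,s,c=cv2.connectedComponentsWithStats(m)
    return [(c[i].round(1),s[i]) for i in range(1,n) if s[i][4]>=amin],m
E
python3 - <<'E'
from h import *
z=np.load("pics/top0.npz");im=z["im"];d=z["d"]
c=im[160:255,315:390];cv2.imwrite("pics/top_mic.png",cv2.resize(c,None,fx=6,fy=6,interpolation=cv2.INTER_CUBIC))
for nm,lo,hi in (("orange",(8,120,120),(20,255,255)),("red",(0,120,120),(6,255,255)),("green",(45,60,40),(85,255,255))):
    for cc,s in blobs(im,lo,hi)[0]:
        if 310<cc[0]<400 and 150<cc[1]<260:print(nm,cc,s,d[int(cc[1]),int(cc[0])],[onz("top",cc,h)[0].round(4) for h in (.045,.084)])
z=np.load("pics/scene0.npz");im=z["im"]
c=im[160:235,250:330];cv2.imwrite("pics/sc_mic.png",cv2.resize(c,None,fx=6,fy=6,interpolation=cv2.INTER_CUBIC))
print(finger_overhang)
E
```

```text
orange [353.8 211.7] [350 210   9   5  24] 1.1425366 [array([ 0.5379, -0.1199,  0.045 ]), array([ 0.5328, -0.1164,  0.084 ])]
orange [354.9 216.3] [351 214   9   6  28] 1.1369854 [array([ 0.5242, -0.123 ,  0.045 ]), array([ 0.5196, -0.1193,  0.084 ])]
red [366.2 222.7] [364 222   5   2   6] 1.1684572 [array([ 0.5054, -0.1559,  0.045 ]), array([ 0.5014, -0.1512,  0.084 ])]
red [347.1 227.6] [345 227   5   2   7] 1.1712334 [array([ 0.4908, -0.0997,  0.045 ]), array([ 0.4873, -0.0968,  0.084 ])]
green [344.1 177.6] [331 171  27  14 208] 1.1636312 [array([ 0.6407, -0.092 ,  0.045 ]), array([ 0.6322, -0.0894,  0.084 ])]
0.025
```

View pics/top_mic.png

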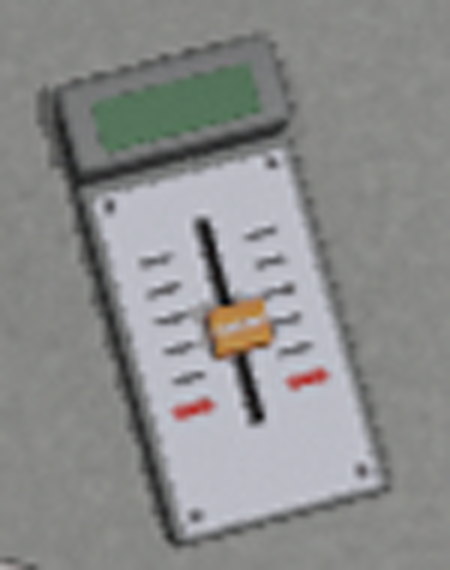

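View pics/sc_mic.png

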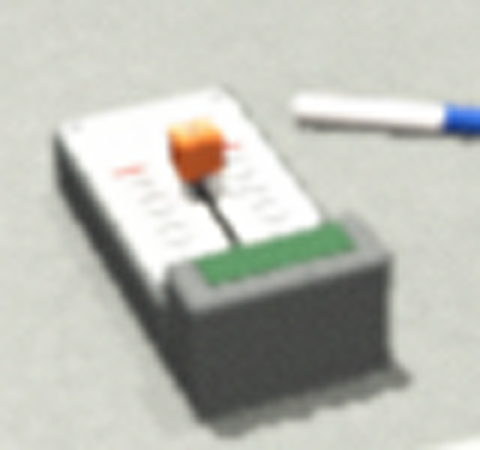

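Clicks are measured from the red marks at mid (0.498,-0.128). The yaw is about 0.262, and the cap is about 29 mm on, so it's at click 2. My plan is to cross high with the gripper shut, with tool x along the slot. I start with the traverse.

```bash
python3 -m creep '[[0,0,0,-35,-32,0,255],[0,0,0,-35,-32,0,255],[0,0,0,-35,-32,0,255],[0,0,0,-35,-32,0,255],[0,0,0,-35,-32,0,255],[0,0,0,-35,-32,0,255],[0,0,0,-35,-32,0,255],[0,0,0,-35,-32,0,255]]' 20
python3 -m creep '[[0,0,0,-35,-32,0,255],[0,0,0,-35,-32,0,255],[0,0,0,-35,-32,0,255],[0,0,0,-35,-32,0,255],[0,0,0,-35,-32,0,255],[0,0,0,-35,-32,0,255],[0,0,0,-35,-32,0,255],[0,0,0,-35,-32,0,255]]'
python3 -m creep '[[0,0,0.14,0,0,0,255],[0,0,0.14,0,0,0,255],[0,0,0.14,0,0,0,255],[0,0,0.14,0,0,0,255],[0,0,0.14,0,0,0,255],[0,0,0.14,0,0,0,255],[0,0,0.14,0,0,0,255],[0,0,0.14,0,0,0,255]]'
python3 -m creep '[[0,0,0.14,0,0,0,255],[0,0,0.14,0,0,0,255],[0,0,0.14,0,0,0,255],[0,0,0.14,0,0,0,255],[0,0,0.14,0,0,0,255],[0,0,0.14,0,0,0,255],[0,0,0.14,0,0,0,255],[0,0,0.14,0,0,0,255]]'
```

```text
clock: 0.9
position: [0.4018, 0.2289, 0.2562]
ee_rot: [0.199, 0.98, 0.0, -0.0]
ft_force: [0.8, 0.6, -0.8]
grip_width: -0.001
clock: 1.7
position: [0.5602, -0.1156, 0.2562]
ee_rot: [0.198, 0.98, 0.0, 0.0]
ft_force: [0.1, 1.0, 0.2]
grip_width: -0.003
clock: 2.5
position: [0.5596, -0.1138, 0.2559]
ee_rot: [0.691, 0.723, -0.0, -0.0]
ft_force: [0.0, -0.2, -0.5]
grip_width: -0.002
clock: 3.3
position: [0.5596, -0.1137, 0.256]
ee_rot: [0.969, 0.246, -0.0, -0.0]
ft_force: [0.5, 0.6, -0.4]
grip_width: -0.001
```

```bash
python3 -m creep '[[0,0,0.115,0,0,0,255],[0,0,0.115,0,0,0,255],[0,0,0,0,0,0,255]]'
python3 - <<'E'
from h import *
import json
o=get_obs();im,d=camera("wrist");cv2.imwrite("pics/w1.png",im);np.savez("pics/w1.npz",im=im,d=d)
o={k:np.asarray(v) for k,v in o.items()};np.savez("pics/w1o.npz",**o)
for nm,lo,hi,h in (("orange",(8,120,120),(20,255,255),.084),("red",(0,120,120),(6,255,255),.045),("green",(45,60,40),(85,255,255),.075)):
    for cc,s in blobs(im,lo,hi,15)[0]:print(nm,cc,s,onz("wrist",cc,h,o)[0].round(4))
E
```

```text
clock: 3.6
position: [0.5597, -0.1137, 0.2559]
ee_rot: [0.991, 0.135, -0.0, -0.0]
ft_force: [0.0, -0.5, 0.5]
grip_width: -0.002
orange [316.6 212. ] [304 208  26   9 231] [ 0.5351 -0.1164  0.084 ]
orange [316.8 223.6] [304 221  26   7 158] [ 0.5228 -0.12    0.084 ]
red [ 29.6 176.7] [ 22 172  16  10  67] [0.4744 0.2156 0.045 ]
red [ 76.9 198. ] [ 69 194  16   9  60] [0.4633 0.1586 0.045 ]
red [292.5 230.9] [285 229  16   4  48] [ 0.4917 -0.0978  0.045 ]
red [341. 231.] [334 230  15   4  46] [ 0.5071 -0.1539  0.045 ]
green [58.6 66. ] [  17   35   85   63 2265] [0.608  0.1596 0.075 ]
green [315.1 106.1] [ 276   93   82   28 1967] [ 0.636  -0.0873  0.075 ]
```

View pics/w1.png

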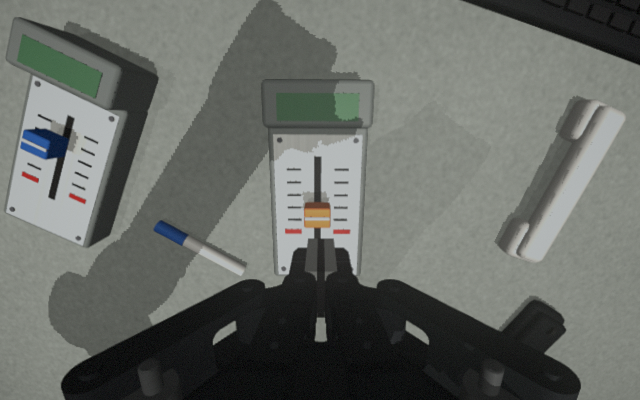

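The wrist view shows the cap's white line at (317,219) and the red marks at (292,231) and (341,231). That puts the cap 29.4 mm from home, so click 2 is confirmed. The yaw of 0.268 matches the tool's 0.271. Next I centre 8 mm further forward and 4 mm left, then descend ahead of the cap.

```bash
python3 -m creep '[[0,0,0,8,-4,0,255],[0,0,0,0,0,40,255],[0,0,0,0,0,40,255],[0,0,0,0,0,40,255],[0,0,0,0,0,25,255],[0,0,0,0,0,0,255]]'
python3 - <<'E'
from h import *
o=get_obs();im,d=camera("wrist");cv2.imwrite("pics/w2.png",im);print(o["ft_force"])
E
```

```text
clock: 4.25
position: [0.5647, -0.1069, 0.108]
ee_rot: [0.991, 0.137, -0.003, -0.0]
ft_force: [-0.4, 0.3, 0.3]
grip_width: -0.001
[-0.4342034   0.28209099  0.29510899]
```

View pics/w2.png

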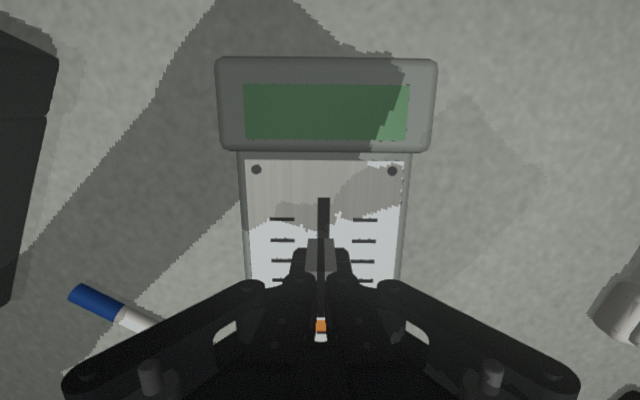

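Clear of the cap, with the fingers centred on the slot. I go down 17 mm and approach the forward face.

```bash
python3 -m creep '[[0,0,0,0,0,17,255],[0,0,0,0,0,0,255],[0,0,0,-6,0,0,255],[0,0,0,-6,0,0,255],[0,0,0,-1,0,0,255],[0,0,0,0,0,0,255]]'
python3 -m creep '[[0,0,0,-2,0,0,255],[0,0,0,-2,0,0,255],[0,0,0,0,0,0,255]]'
python3 -m creep '[[0,0,0,-2,0,0,255],[0,0,0,-2,0,0,255],[0,0,0,0,0,0,255]]'
```

```text
clock: 4.9
position: [0.5539, -0.1114, 0.0948]
ee_rot: [0.991, 0.135, 0.0, -0.0]
ft_force: [0.2, 0.4, 0.8]
grip_width: -0.001
clock: 5.2
position: [0.5499, -0.1125, 0.0943]
ee_rot: [0.991, 0.135, -0.0, -0.0]
ft_force: [1.1, 0.1, -0.4]
grip_width: 0.001
clock: 5.5
position: [0.5464, -0.1133, 0.0944]
ee_rot: [0.991, 0.136, 0.0, -0.0]
ft_force: [2.7, 0.3, -1.6]
grip_width: 0.002
```

```bash
python3 -m creep '[[0,0,0,-2,0,0,255],[0,0,0,-2,0,0,255],[0,0,0,-2,0,0,255],[0,0,0,-2,0,0,255],[0,0,0,-2,0,0,255],[0,0,0,0,0,0,255]]'
python3 -m creep '[[0,0,0,-2,0,0,255],[0,0,0,-2,0,0,255],[0,0,0,-2,0,0,255],[0,0,0,-2,0,0,255],[0,0,0,-2,0,0,255],[0,0,0,0,0,0,255]]'
python3 -m creep '[[0,0,0,-2,0,0,255],[0,0,0,-2,0,0,255],[0,0,0,-1,0,0,255],[0,0,0,0,0,0,255]]'
```

```text
clock: 6.1
position: [0.536, -0.1165, 0.0942]
ee_rot: [0.991, 0.135, -0.0, -0.0]
ft_force: [-0.2, -0.3, -0.8]
grip_width: 0.002
clock: 6.7
position: [0.5262, -0.1191, 0.0942]
ee_rot: [0.991, 0.135, -0.001, -0.0]
ft_force: [-0.2, 1.1, 0.1]
grip_width: 0.001
clock: 7.1
position: [0.5219, -0.1203, 0.0943]
ee_rot: [0.991, 0.135, -0.0, -0.0]
ft_force: [0.7, 0.0, 0.2]
grip_width: -0.0
```

```bash
for i in 1 ; do :; done; python3 -m creep '[[0,0,0,-1,0,0,255],[0,0,0,-0.5,0,0,255],[0,0,0,0,0,0,255]]'
python3 -m creep '[[0,0,0,-1,0,0,255],[0,0,0,0,0,0,255]]'
```

```text
clock: 7.4
position: [0.5206, -0.1206, 0.0943]
ee_rot: [0.991, 0.135, 0.0, -0.0]
ft_force: [0.0, 0.4, 0.7]
grip_width: -0.003
clock: 7.6
position: [0.5199, -0.1208, 0.0944]
ee_rot: [0.991, 0.136, 0.0, -0.0]
ft_force: [0.7, 0.4, 0.2]
grip_width: 0.0
```

```bash
python3 -m creep '[[0,0,0,-1,0,0,255],[0,0,0,0,0,0,255]]'
python3 -m creep '[[0,0,0,-1,0,0,255],[0,0,0,0,0,0,255]]'
```

```text
clock: 7.8
position: [0.5197, -0.1208, 0.0945]
ee_rot: [0.991, 0.136, 0.001, 0.0]
ft_force: [4.8, 0.2, -3.5]
grip_width: -0.002
clock: 8.0
position: [0.5195, -0.1208, 0.0946]
ee_rot: [0.991, 0.136, 0.002, 0.0]
ft_force: [9.0, 0.6, -5.3]
grip_width: -0.0
```

Run:
```python
from h import *
o=get_obs();print(o["ft_force"],o["position"])
im,d=camera("top");c=im[160:255,315:390];cv2.imwrite("pics/top3.png",cv2.resize(c,None,fx=6,fy=6,interpolation=cv2.INTER_CUBIC))
im,d=camera("scene");c=im[150:235,245:345];cv2.imwrite("pics/sc3.png",cv2.resize(c,None,fx=6,fy=6,interpolation=cv2.INTER_CUBIC))
```

```text
[ 8.98807082  0.6310529  -5.25539715] [ 0.51947696 -0.12082917  0.0946313 ]
```

View pics/sc3.png

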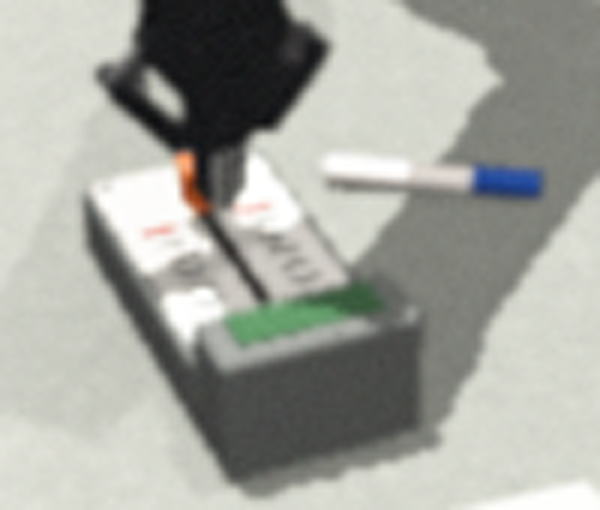

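View pics/top3.png

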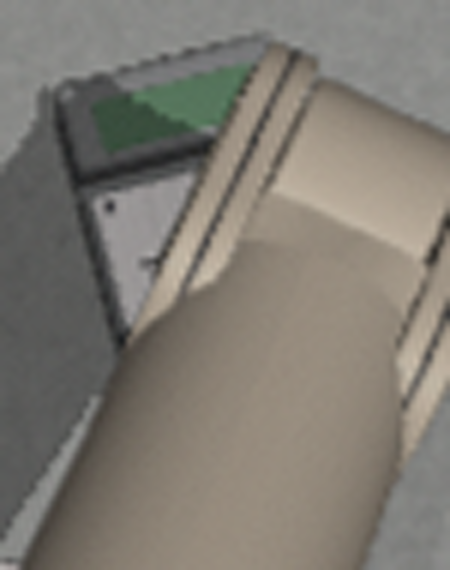

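At the hard stop: the tool stopped advancing while the force rose to 9 N, and the pose matches home to about 1.4 mm. The scene view shows the finger on the forward face of the cap, with the cap at the red marks. I back off, lift, pass over and check from above.

```bash
python3 -m creep '[[0,0,0,6,0,0,255],[0,0,0,10,0,0,255],[0,0,0,0,0,-30,255],[0,0,0,0,0,-30,255],[0,0,0,-40,0,0,255],[0,0,0,-35,0,0,255],[0,0,0,0,0,0,255]]'
python3 - <<'E'
from h import *
o=get_obs();im,d=camera("wrist");cv2.imwrite("pics/w4.png",im)
O=np.array([.5356,-.1159]);u=np.array([.964,.267])
r=o["position"][:2]-O;print("tool along",r@u,"lat",-r[0]*u[1]+r[1]*u[0],o["ft_force"])
for nm,lo,hi,h in (("orange",(8,120,120),(20,255,255),.084),("red",(0,120,120),(6,255,255),.045),("green",(45,60,40),(85,255,255),.075)):
    for cc,s in blobs(im,lo,hi,15)[0]:
        p=onz("wrist",cc,h,o)[0];q=p[:2]-O;print(nm,cc,s,p.round(4),(q@u).round(4))
E
```

```text
clock: 8.8
position: [0.4577, -0.1388, 0.1541]
ee_rot: [0.991, 0.134, -0.001, -0.002]
ft_force: [-0.4, -0.4, 0.7]
grip_width: -0.003
tool along -0.08123196148459892 lat -0.0012505007706397134 [-0.38574958 -0.41279112  0.74335609]
orange [318.9 151.5] [298 145  43  14 598] [ 0.5055 -0.1245  0.084 ] -0.0313
orange [318.8 170.4] [298 164  42  13 494] [ 0.4938 -0.1276  0.084 ] -0.0434
red [356.  155.8] [351 153  11   5  22] [ 0.5054 -0.1537  0.045 ] -0.0392
```

View pics/w4.png

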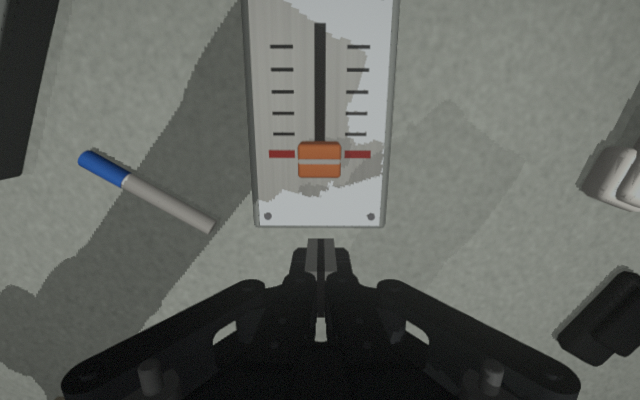

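The wrist view shows the cap's white line at (319,161), level with the red marks. That is x = -37.4 mm, so the lever is home. I descend behind it.

```bash
python3 -m creep '[[0,0,0,0,-1,30,255],[0,0,0,0,0,30,255],[0,0,0,6,0,0,255],[0,0,0,6,0,0,255],[0,0,0,3,0,0,255],[0,0,0,0,0,0,255]]'
cat >> h.py <<'E'
def st():
    o=get_obs();O=np.array([.5356,-.1159]);u=np.array([.964,.267])
    r=o["position"][:2]-O;print("along",1e3*(r@u).round(4),"lat",1e3*(-r[0]*u[1]+r[1]*u[0]).round(4),"z",o["position"][2].round(4),"Fu",(o["ft_force"][:2]@u).round(2),"t",o["clock"])
E
python3 -c 'from h import *;st()'
```

```text
clock: 9.45
position: [0.4766, -0.1322, 0.0955]
ee_rot: [0.991, 0.136, 0.001, 0.0]
ft_force: [-0.2, -0.2, -1.2]
grip_width: 0.001
along -61.199999999999996 lat 0.0 z 0.0955 Fu -0.25 t 9.45
```

```bash
python3 -m creep '[[0,0,0,0,0,0,255],[0,0,0,0,0,0,255]]'>/dev/null;python3 -c 'from h import *;st()'
python3 -m creep '[[0,0,0,1,0,0,255],[0,0,0,0,0,0,255]]' >/dev/null;python3 -c 'from h import *;st()'
python3 -m creep '[[0,0,0,1,0,0,255],[0,0,0,0,0,0,255]]'>/dev/null;python3 -c 'from h import *;st()'
python3 -m creep '[[0,0,0,1,0,0,255],[0,0,0,0,0,0,255]]'>/dev/null;python3 -c 'from h import *;st()'
python3 -m creep '[[0,0,0,1,0,0,255],[0,0,0,0,0,0,255]]'>/dev/null;python3 -c 'from h import *;st()'
```

```text
along -62.5 lat 0.3 z 0.0948 Fu 0.41 t 9.65
along -61.5 lat 0.4 z 0.0944 Fu 0.4 t 9.85
along -60.5 lat 0.4 z 0.0943 Fu 0.47 t 10.05
along -59.8 lat 0.4 z 0.0942 Fu 0.23 t 10.25
along -58.9 lat 0.3 z 0.0942 Fu -2.48 t 10.45
```

Contact is at about -59.8 with 2.5 N. I creep on to the first crest, at about -52.

```bash
python3 -m creep '[[0,0,0,1,0,0,255],[0,0,0,1,0,0,255],[0,0,0,0,0,0,255]]' >/dev/null;python3 -c 'from h import *;st()'
python3 -m creep '[[0,0,0,1,0,0,255],[0,0,0,1,0,0,255],[0,0,0,0,0,0,255]]'>/dev/null;python3 -c 'from h import *;st()'
python3 -m creep '[[0,0,0,1,0,0,255],[0,0,0,0,0,0,255]]'>/dev/null;python3 -c 'from h import *;st()'
python3 -m creep '[[0,0,0,1,0,0,255],[0,0,0,0,0,0,255]]'>/dev/null;python3 -c 'from h import *;st()'
```

```text
along -56.800000000000004 lat 0.4 z 0.0942 Fu -3.81 t 10.75
along -54.4 lat 0.4 z 0.0942 Fu -2.24 t 11.05
along -53.0 lat 0.5 z 0.0944 Fu 0.23 t 11.25
along -51.9 lat 0.6 z 0.0945 Fu -0.16 t 11.45
```

```bash
cat >> h.py <<'E'
def look(n):
    o=get_obs();im,d=camera("wrist");cv2.imwrite(f"pics/{n}.png",im)
    O=np.array([.5356,-.1159]);u=np.array([.964,.267])
    for nm,lo,hi,h in (("orange",(8,120,100),(20,255,255),.084),("red",(0,120,120),(6,255,255),.045)):
        for cc,s in blobs(im,lo,hi,15)[0]:
            p=onz("wrist",cc,h,o)[0];q=p[:2]-O;print(nm,cc,s,p.round(4),"unit x",(q@u).round(4))
E
python3 -c 'from h import *;look("w5")'
```

```text
orange [322.4 198.1] [ 293  188   60   21 1240] [ 0.5204 -0.1204  0.084 ] unit x -0.0158
orange [321.9 224.2] [293 215  59  18 917] [ 0.5083 -0.1236  0.084 ] unit x -0.0283
```

View pics/w5.png

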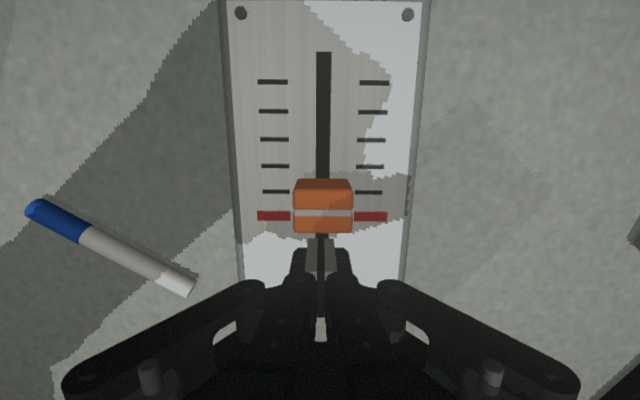

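The white line is at (322,212), x about -22 mm, so it's at click 1. Next, the second crest, at about -38.5.

```bash
python3 -m creep '[[0,0,0,2,0,0,255],[0,0,0,2,0,0,255],[0,0,0,1,0,0,255],[0,0,0,1,0,0,255],[0,0,0,1,0,0,255],[0,0,0,0,0,0,255]]' >/dev/null;python3 -c 'from h import *;st()'
python3 -m creep '[[0,0,0,1,0,0,255],[0,0,0,1,0,0,255],[0,0,0,1,0,0,255],[0,0,0,0,0,0,255]]'>/dev/null;python3 -c 'from h import *;st()'
python3 -m creep '[[0,0,0,1,0,0,255],[0,0,0,1,0,0,255],[0,0,0,0,0,0,255]]'>/dev/null;python3 -c 'from h import *;st()'
```

```text
along -45.6 lat 0.4 z 0.0943 Fu -0.45 t 12.1
along -42.9 lat 0.3 z 0.0942 Fu -2.62 t 12.5
along -40.7 lat 0.3 z 0.0942 Fu -3.21 t 12.8
```

```bash
python3 -m creep '[[0,0,0,1,0,0,255],[0,0,0,0,0,0,255]]' >/dev/null;python3 -c 'from h import *;st()'
python3 -m creep '[[0,0,0,1,0,0,255],[0,0,0,0,0,0,255]]'>/dev/null;python3 -c 'from h import *;st()'
python3 -m creep '[[0,0,0,0.5,0,0,255],[0,0,0,0,0,0,255]]'>/dev/null;python3 -c 'from h import *;st();look("w6")'
```

```text
along -39.4 lat 0.4 z 0.0942 Fu -2.78 t 13.0
along -38.0 lat 0.5 z 0.0944 Fu -0.94 t 13.2
along -37.5 lat 0.6 z 0.0944 Fu 0.27 t 13.4
orange [322.8 202. ] [ 293  192   60   21 1233] [ 0.5326 -0.1172  0.084 ] unit x -0.0033
orange [322.  227.7] [294 219  58  17 894] [ 0.5205 -0.1202  0.084 ] unit x -0.0157
red [270.9 238.2] [259 234  32   9 177] [ 0.4908 -0.0962  0.045 ] unit x -0.0379
red [368.9 238.5] [353 235  32   8 250] [ 0.5068 -0.1542  0.045 ] unit x -0.038
```

View pics/w6.png

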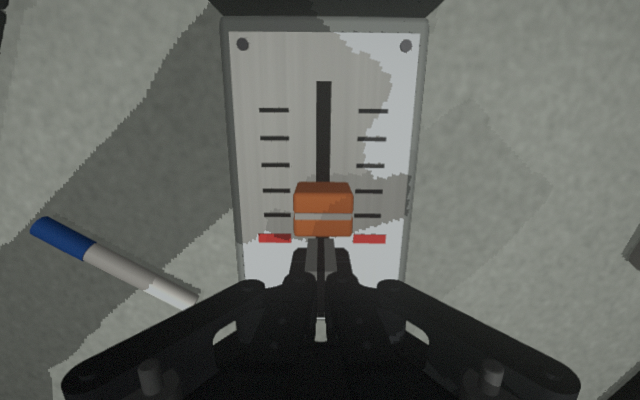

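The line reads -9.5 mm, about 2 mm short of click 2, so it may still be settling. I'll wait and look again.

```bash
python3 -m creep '[[0,0,0,0,0,0,255],[0,0,0,0,0,0,255],[0,0,0,0,0,0,255]]' >/dev/null;python3 -c 'from h import *;st();look("w7")'
```

```text
along -38.1 lat 0.5 z 0.0943 Fu -0.11 t 13.75
orange [322.5 196. ] [ 293  186   60   21 1248] [ 0.5348 -0.1166  0.084 ] unit x -0.0009
orange [321.7 221.9] [293 213  59  18 941] [ 0.5228 -0.1196  0.084 ] unit x -0.0133
red [270.6 237.7] [258 233  32   9 172] [ 0.4906 -0.0963  0.045 ] unit x -0.0381
red [368.7 237.5] [353 234  32   8 252] [ 0.5069 -0.1541  0.045 ] unit x -0.0379
```

It's at click 2 (-7.1 mm). The snap is just slow. For the third crest (about -23), I'll take smaller steps and pause between them.

```bash
python3 -m creep '[[0,0,0,2,0,0,255],[0,0,0,2,0,0,255],[0,0,0,2,0,0,255],[0,0,0,1,0,0,255],[0,0,0,1,0,0,255],[0,0,0,1,0,0,255],[0,0,0,1,0,0,255],[0,0,0,0,0,0,255]]' >/dev/null;python3 -c 'from h import *;st()'
python3 -m creep '[[0,0,0,1,0,0,255],[0,0,0,1,0,0,255],[0,0,0,0,0,0,255],[0,0,0,0,0,0,255]]'>/dev/null;python3 -c 'from h import *;st()'
python3 -m creep '[[0,0,0,1,0,0,255],[0,0,0,0,0,0,255],[0,0,0,0,0,0,255]]'>/dev/null;python3 -c 'from h import *;st()'
```

```text
along -28.400000000000002 lat 0.3 z 0.0942 Fu -3.27 t 14.6
along -26.3 lat 0.4 z 0.0942 Fu -4.26 t 15.0
along -25.1 lat 0.4 z 0.0942 Fu -4.08 t 15.3
```

```bash
python3 -m creep '[[0,0,0,1,0,0,255],[0,0,0,0,0,0,255],[0,0,0,0,0,0,255]]' >/dev/null;python3 -c 'from h import *;st()'
python3 -m creep '[[0,0,0,0.5,0,0,255],[0,0,0,0,0,0,255],[0,0,0,0,0,0,255]]'>/dev/null;python3 -c 'from h import *;st()'
python3 -m creep '[[0,0,0,0.5,0,0,255],[0,0,0,0,0,0,255],[0,0,0,0,0,0,255]]'>/dev/null;python3 -c 'from h import *;st();look("w8")'
```

```text
along -23.8 lat 0.5 z 0.0943 Fu -1.46 t 15.6
along -23.3 lat 0.6 z 0.0944 Fu -0.64 t 15.9
along -22.8 lat 0.5 z 0.0944 Fu -0.5 t 16.2
orange [322.8 211.5] [ 294  202   59   20 1166] [ 0.5424 -0.1146  0.084 ] unit x 0.0069
orange [322.4 236.8] [294 228  58  17 845] [ 0.5304 -0.1178  0.084 ] unit x -0.0055
red [275.3 259.5] [260 256  32   8 250] [ 0.4916 -0.0983  0.045 ] unit x -0.0377
red [367.9 260.2] [352 256  32   9 243] [ 0.5067 -0.1544  0.045 ] unit x -0.0381
```

The cap is at +0.7 mm, right on the crest (0.0), and still moving or about to move.

```bash
python3 -m creep '[[0,0,0,0.5,0,0,255],[0,0,0,0,0,0,255],[0,0,0,0,0,0,255],[0,0,0,0,0,0,255],[0,0,0,0,0,0,255]]' >/dev/null;python3 -c 'from h import *;st();look("w9")'
```

```text
along -22.700000000000003 lat 0.4 z 0.0943 Fu -0.3 t 16.75
orange [322.5 197. ] [ 293  187   60   21 1248] [ 0.5492 -0.1126  0.084 ] unit x 0.014
orange [322.3 222.7] [294 214  58  18 925] [ 0.5374 -0.1159  0.084 ] unit x 0.0017
red [274.9 259.5] [260 256  31   8 247] [ 0.4918 -0.0981  0.045 ] unit x -0.0375
red [367.6 260.5] [352 257  32   8 246] [ 0.5067 -0.1542  0.045 ] unit x -0.0381
```

It snapped to +7.8 mm, which is click 3 (+7.5). I retreat straight back and lift clear.

```bash
python3 -m creep '[[0,0,0,-5,0,0,255],[0,0,0,-10,0,0,255],[0,0,0,0,0,-30,255],[0,0,0,0,0,-40,255],[0,0,0,0,0,-40,255],[0,0,0,0,0,-40,255],[0,0,0,-25,0,0,255],[0,0,0,0,0,0,255]]'
python3 -m creep '[[0,0,0,-40,0,0,255],[0,0,0,0,0,0,255],[0,0,0,0,0,0,255]]'
python3 - <<'E'
from h import *
st();look("w10")
im,d=camera("scene");cv2.imwrite("pics/s10.png",im)
E
```

```text
clock: 17.6
position: [0.4731, -0.1341, 0.2447]
ee_rot: [0.991, 0.134, 0.001, -0.001]
ft_force: [-0.9, -0.1, -1.1]
grip_width: -0.0
clock: 17.9
position: [0.439, -0.142, 0.2442]
ee_rot: [0.991, 0.135, 0.001, -0.002]
ft_force: [-0.1, 0.5, 0.1]
grip_width: 0.0
along -100.1 lat 0.6 z 0.2442 Fu 0.05 t 17.9
orange [322.5  66.5] [308  62  30  10 298] [ 0.5486 -0.1129  0.084 ] unit x 0.0133
orange [322.7  81.8] [308  77  30  11 319] [ 0.5366 -0.1164  0.084 ] unit x 0.0008
red [ 1.9 63.5] [ 0 60  5  7 26] [0.4733 0.2088 0.045 ] unit x 0.0266
red [48.6 85.9] [40 80 18 13 94] [0.4634 0.1585 0.045 ] unit x 0.0037
```

View pics/w10.png

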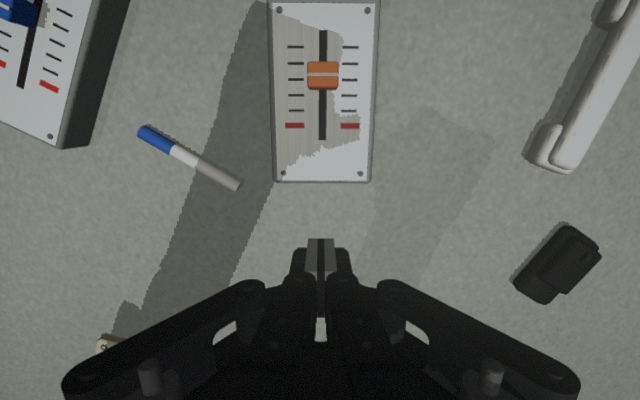

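View pics/s10.png

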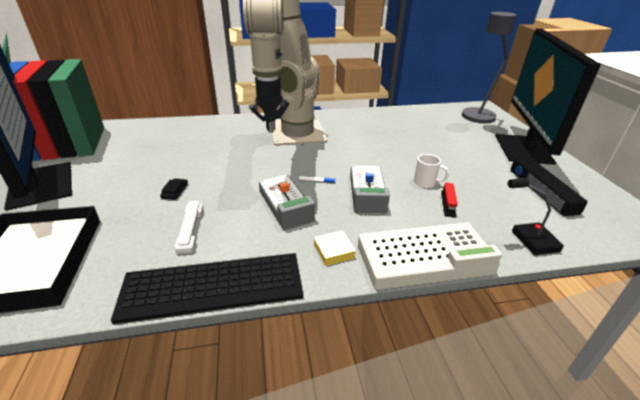

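The white line is at (323,74), x about +7.2 mm, so the lever rests at click 3. The desk looks unchanged, and the arm is clear and still. Handing in.

```bash
python3 -c 'from h import *;print(hand_in())'
```

```text
the job is handed in; nothing more can be done
None
```

I pushed the orange lever home, then forward one click at a time. It now rests in its third click, and the job is handed in at about 18 s of the 51 s allowed.

- **Home:** The lever started at click 2. I pushed it from the forward side only. At the hard stop the force rose to about 9 N with no further travel. The camera then put the cap at -37.4 mm, against -37.5 mm expected.
- **Clicks:** I pushed from the home side only, with the gripper shut. The cap measured -22.0 mm at click 1, -7.1 mm at click 2 and +7.8 mm at click 3. The finger stopped about 7.5 mm short of the cap's third-click position, so it could not push the lever past it.
- **Odd readings:** Two pictures caught the cap mid-snap, at -9.5 mm and +0.7 mm. Both times it had settled into the next click when I looked again.
- **Last check:** With the arm clear and no contact force, the cap read about +7.1 mm (click 3 is +7.5 mm). By eye, the blue lever and the other things on the desk looked unmoved in the scene picture; I did not measure them.

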